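# Hang the pipette hanger on the drip stand and lock it

### The arm

A 6-joint arm with a two-finger parallel gripper is mounted at the origin on a cart in front of the work surface, level with it; the furniture and walls round the work are solid. World frame = base frame: x ahead of the robot, y to its left, z up, the work surface at z = 0. Lengths are in m, angles in rad, forces in N, time in s.
With the tool pointing down it reaches from about 0.4 to 0.825 m from the base axis. Payload 7 kg.
Tool frame: the origin (TCP) lies midway between the tips of the shut fingers; the grasp point (between the pads) lies 19 mm behind it; z points along the fingers, y is the line along which they close (so a half turn about z gives the same grasp; the last joint's range is limited). The gripper opens to 88 mm and grips with 3 to 60 N. Pads are 19 mm wide; open, the fingers measure 130 mm over their backs; the gripper's body (78 mm by 193 mm) begins 47 mm behind the grasp point.
Start: joints at [-1.049, 0.359, 0.012, 0, -1.224, -0.288], TCP at [0.156, -0.657, 0.2] pointing down, gripper open.
Joint ranges: [-3.07, 3.07], [-1.43, 2.12], [-1.02, 1.25], [-3.03, 1.67], [-3.05, -0], [-3.03, 3.03]. Speed limits (rad/s): [2.39, 2.39, 3.01, 3.14, 3.14, 3.14].

### API

Orientations are given as [roll, pitch, yaw] about the fixed x, y, z axes, in that order (R = Rz(yaw) Ry(pitch) Rx(roll)).
In Python, from station import monitor, viewer, arm gives the robot as it stands.
- The arm moves only by the tool move_arm, never from a script. Its argument "deltas" is a list that holds one entry, the list of rows, each a list of 7 numbers: the turn, a rotation vector about the tool's x, y, z in degrees, then the shift along the tool's x, y, z in m, then the finger opening in m, from 0 to 0.0876. A call has 1 to 12 rows; each row is the pose to reach, as a shift and turn from the pose commanded when the call began, along the tool's axes at that moment; what a row does not reach only later rows make up. A row lasts 1/12 s, in which the tool goes at most 41.7 mm and 7.16 degrees, less where a joint would pass 70% of its speed; a pose out of reach is approached as far as the arm can. A call with a gripper value outside its range is refused whole. The fingers move at their own pace and stop on an object; "force" is the grip in N (left out, the last holds). Time passes only in rows, so rows that repeat a pose let the fingers close. It gives the time, the measured TCP pose, the force and the opening at its end, in the units of the state.
- monitor.get_state(): the state, without advancing time (a new reading comes with each control period).
- viewer.grab_frame(name): name is "scene" or "top"; returns a dict with "frame" (400x640x3 uint8, blue, green, red), "vfov" (degrees; the focal length in pixels is half the picture's height over the tangent of half this angle, whatever the lens; pixels are square), "cx", "cy" (the principal point, pixels), "xyz" and "orientation" of the camera in the world. Camera axes: x right, y down, z forward; pixel columns grow to the right and rows downward; lengths in m; the calibration is good to about 2 mm. A picture is of the moment at which its call begins. There is no depth.
- arm.job_done(): hands the job in, once; it reports no verdict.
The state is a dict: "t": time; "q": joint angles; "qd": joint speeds; "joint_efforts": joint torques, N m; "eef_pos": TCP position; "ee_rot": TCP orientation; "force": force on the tool from outside, world axes, zero at the start; "moment": the same for the moment, N m; "width": finger opening in m.
Only numpy, scipy, OpenCV 4.12 (cv2) and the standard library are available. Lean on these libraries where they do the work, as an engineer would, in place of code of your own. Each camera call takes 0.05 s, during which the arm holds its last target. There are 200 camera calls.

### The job

Pick up the blue hanger plate that lies on the worktop and hang it on the sloping board of the stand: slide its side slot under the head of the steel pin from the right, then lower it down the slope until the pin sits at the top of the notch and the plate lies straight and flat on the board. Then slide the red keeper fully to the right so that it locks the plate, and let go. Do not disturb the specimen cup, the timer or the strip canister.

Things in the scene. Friction and masses are not known exactly. Their poses are not given: they have to be found in the camera images.
- hanger: loose blue plate, 130 (x) x 84 (y) x 6 mm, about 0.15 kg, lying front up; origin at the centre of its underside, x to its top (slot) end, y to its left, z out of its front. Two 8 mm steel prongs at x = -55, y = -22 and +22 mm reach z = 31 mm. Its L-shaped slot is told at hanger_seat, its tab at hanger_tab
- hanger_tab (a point): grip point on the orange tab, at (-15, 0, 30) mm in the plate's frame. The tab is an upright fin 44 mm along x (x = -37 to 7 mm), 10 mm thick in y, up to z = 45 mm; nothing else stands on the plate within 25 mm of this point
- hanger_seat (a point): at (45, 0, 0) mm in the plate's frame: the pin's axis passes here when the pin is at the top of the notch. Slot, right through the plate: a channel 16 mm wide (x = 17 to 33 mm) runs in from the left edge (y = 42 mm, open) to y = -7 mm; at its inner end a notch 14 mm wide (y = -7 to 7 mm) turns toward the top and ends at x = 50 mm
- board: white board of the stand, fixed, 200 x 224 mm, sloping 35 degrees from horizontal, low edge toward the robot. Origin on its surface at the pin; x up the slope (-125 to 75 mm), y left, z out of the surface. A lip 14 mm high at x = -122 mm clears the hung plate. Hung: plate and board axes are parallel and hanger_seat is at this origin. Friction may stop the plate from sliding down by itself
- keeper (a joint): travel (m) of the red keeper to the right (board's -y): 0 open, 0.044 fully closed; takes about 1.5 N and stays where it is left. Its block, 19 (x) x 50 (y) x 12 mm high, slides just above the hung plate's top edge (board x = 25.5 to 44.5 mm; centre at y = 80 mm open, 36 mm closed). Open, it is clear of the plate coming in from the right
- pin_head (a point): centre of the outer face of the steel pin's head, 26 mm above the board on the board's z axis. Shank 10 mm across, 20 mm long; head 22 mm across and 6 mm thick, too big for the slot, so the plate must come in sideways between head and board (20 mm free)
- keeper_knob (a point): on the axis of the keeper's red round knob, 14 mm across, which stands up along the board's z to 40 mm above the board; the point is 28 mm above the board, at board x = 35 mm and y = 80 mm minus the keeper's travel
- cup: specimen cup with yellow lid, 62 mm across, 69 mm high, loose bystander; origin at the centre of its underside
- lab_timer: beige timer, 62 x 66 x 18 mm, loose bystander; origin at the centre of its underside
- canister: white strip canister with green cap, 42 x 37 x 113 mm, loose bystander; origin at the centre of its underside
Not all that is in view belongs to the job. Leave any brown or green look-alike of the hanger alone.

How it is judged:
By the outcome, as a careful person would: the job done as asked, in the order asked, and still so for the second after the job is handed in, with the robot touching nothing.
It also fails if it takes over 50 s, if anything falls off the work surface, if the arm or the gripper's body presses on something with over 40 N, if the wrist force passes 120 N, or if a joint passes its speed limit or range.

## Working session

There is one attempt and no reset: what is moved stays moved. The work goes in short steps, Python scripts to look and compute and a tool call to move; the robot and the scene stay as the last step left them, time stands still between calls to the robot, and variables do not carry over. Pictures are saved under pics/ and viewed, on a budget of 10 in all, crops included, one or two more only if the job needs it, and the job is handed in when it is done.

Besides the shell and the picture viewer there is one more tool, called after "Emit:" as name([rows], argument=value, ...), one row to a line, values as JSON. move_arm: Moves the arm, as the interface text tells. Its arguments: {"type":"object","properties":{"deltas":{"type":"array","items":{"type":"array","items":{"type":"array","items":{"type":"number"}}}},"force":{"type":"number"}},"required":["deltas"]}

```bash
ls; mkdir -p pics
python3 - <<'E'
from station import monitor, viewer, arm
import cv2
print(monitor.get_state())
for n in ("scene","top"):
    f=viewer.grab_frame(n); cv2.imwrite(f"pics/{n}0.png",f["frame"]); print({k:v for k,v in f.items() if k!="frame"})
E
```

```text
pics
{'t': 0.0, 'q': array([-1.04886223e+00,  3.59385704e-01,  1.10755254e-02, -3.42346479e-04,
       -1.22411981e+00, -2.88083053e-01]), 'qd': array([ 0.00182368,  0.00101054, -0.00101428,  0.00098824, -0.00068825,
        0.00100023]), 'joint_efforts': array([ 4.10204939e-04, -5.82716310e+01,  2.93055224e+01,  6.99775949e+00,
        6.83968668e-03, -1.55963507e-04]), 'eef_pos': array([ 0.15624743, -0.65612065,  0.19953216]), 'ee_rot': array([ 3.13993487e+00, -1.55624629e-04, -2.90785806e+00]), 'force': array([-0.59992607, -0.46314951, -0.9352534 ]), 'moment': array([-0.01552227,  0.0142265 ,  0.01672001]), 'width': 0.0874332111950812}
{'vfov': 51.29285843241853, 'cx': 319.32148372325247, 'cy': 203.2439492010261, 'xyz': array([-0.01745842,  0.39410231,  0.69287195]), 'orientation': array([-2.26388357,  0.00473005, -2.13176063])}
{'vfov': 52.99889644702696, 'cx': 320.4419273133782, 'cy': 202.18942086441163, 'xyz': array([0.4199977 , 0.05941832, 1.07568263]), 'orientation': array([-2.99569825, -0.01587372, -1.5666585 ])}
```

View pics/scene0.png

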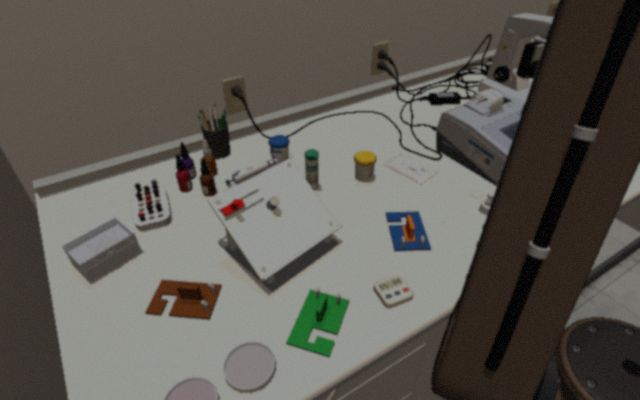

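View pics/top0.png

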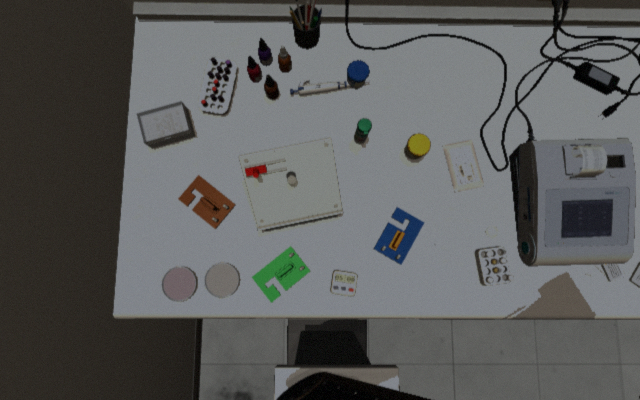

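The scene view shows the blue hanger at about (408,230), the board with its pin at (273,203) and the red keeper at (233,207). In the top view the hanger is at (399,236), the pin at (292,178) and the keeper at (257,171). The timer, cup and canister sit at (344,283), (418,146) and (363,128). Next I'll take enlarged crops.

Run:
```python
import cv2
a=cv2.imread("pics/top0.png")[130:270,232:432]; b=cv2.imread("pics/scene0.png")[150:290,205:435]
cv2.imwrite("pics/topc.png",cv2.resize(a,None,fx=4,fy=4,interpolation=cv2.INTER_CUBIC))
b=cv2.resize(b,None,fx=3.4,fy=3.4,interpolation=cv2.INTER_CUBIC);cv2.imwrite("pics/scenec.png",b)
```

```text
(no output)
```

View pics/topc.png

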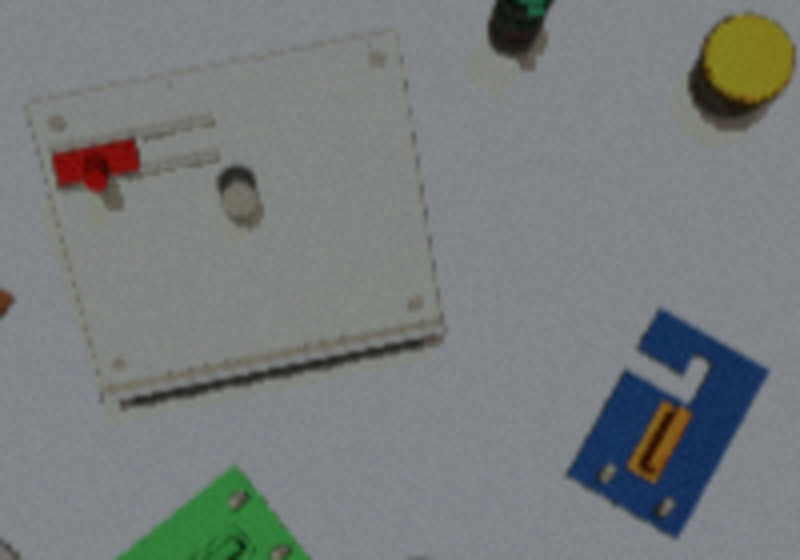

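View pics/scenec.png

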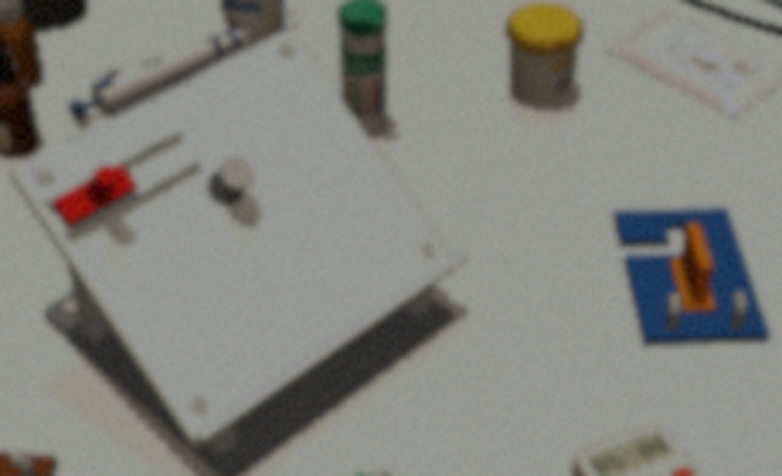

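The top crop shows the hanger corners at (660,309), (768,373), (677,537) and (568,474), the pin head at (240,200) and the knob at (96,178). The scene crop shows the hanger at (614,212), (726,209), (768,340) and (645,343), and the pin head at (237,176). I'll fit the poses from these.

```bash
cat > h.py <<'E'
import numpy as np
from scipy.optimize import least_squares
from scipy.spatial.transform import Rotation as R
CAM={"scene":(51.29285843241853,319.32148372325247,203.2439492010261,[-0.01745842,0.39410231,0.69287195],[-2.26388357,0.00473005,-2.13176063]),
"top":(52.99889644702696,320.4419273133782,202.18942086441163,[0.4199977,0.05941832,1.07568263],[-2.99569825,-0.01587372,-1.5666585])}
def proj(n,P):
    v,cx,cy,t,o=CAM[n]; f=200/np.tan(np.radians(v/2))
    c=R.from_euler('xyz',o).inv().apply(np.atleast_2d(P)-t)
    return np.c_[cx+f*c[:,0]/c[:,2],cy+f*c[:,1]/c[:,2]]
def top(p): return np.array(p)/4+[232,130]
def scene(p): return np.array(p)/3.4+[205,150]
def boardR(yaw,s=35): return R.from_euler('z',yaw)*R.from_euler('y',-np.radians(s))
E
python3 - <<'E'
from h import *
np.set_printoptions(precision=4,suppress=True)
Hp=np.array([[65,42,6],[65,-42,6],[-65,-42,6],[-65,42,6]])/1e3
Ht=top([[660,309],[768,373],[677,537],[568,474]]);Hs=scene([[614,212],[726,209],[768,340],[645,343]])
def res(p):
    W=R.from_euler('z',p[2]).apply(Hp)+[p[0],p[1],0]
    return np.r_[(proj('top',W)-Ht).ravel(),(proj('scene',W)-Hs).ravel()]
s=least_squares(res,[0.4,-0.1,-0.5]);print(s.x,np.degrees(s.x[2]));print(s.fun.reshape(-1,2))
Bp=np.array([[75,112,0],[75,-112,0],[0,0,26],[35,80,40]])/1e3
Bt=top([[27,104],[397,30],[240,200],[96,180]]);Bs=scene([[12,175],[290,28],[237,176],[107,178]])
def rb(p):
    W=boardR(p[3]).apply(Bp)+p[:3]
    return np.r_[(proj('top',W)-Bt).ravel(),(proj('scene',W)-Bs).ravel()]
s=least_squares(rb,[0.5,.1,.1,0.2]);print(s.x,np.degrees(s.x[3]));print(s.fun.reshape(-1,2))
W=boardR(s.x[3]).apply(np.array([[-125,112,0],[-125,-112,0],[-125,112,14],[-125,-112,14]])/1e3)+s.x[:3]
print(W,(proj('top',W)-[232,130])*4,(proj('scene',W)-[205,150])*3.4)
E
```

```text
[ 0.4874 -0.1673 -0.5269] -30.188719569964277
[[ 0.0105  0.0269]
 [ 0.3303 -0.2189]
 [-0.1277  1.0268]
 [-0.5321  0.5662]
 [-0.2343  0.1565]
 [ 0.0778  0.1734]
 [ 0.1423 -0.9942]
 [-0.4232 -0.8426]]
[0.628  0.1159 0.1084 0.2138] 12.250308620293222
[[ 0.1259  0.2644]
 [ 0.2908  0.1379]
 [ 0.3266 -0.3702]
 [ 0.0192  0.2896]
 [-0.4799 -0.3654]
 [-0.1096  0.0854]
 [ 0.1097 -0.1024]
 [-0.2261  0.3737]]
[[ 0.5041  0.2036  0.0367]
 [ 0.5517 -0.0153  0.0367]
 [ 0.4963  0.2019  0.0482]
 [ 0.5438 -0.017   0.0482]] [[105.9222 392.1347]
 [443.7322 321.2791]
 [105.8104 402.9486]
 [447.6861 331.1338]] [[197.4202 448.7067]
 [458.2127 266.157 ]
 [204.2404 443.6384]
 [467.4099 259.4622]]
```

```bash
cat >> h.py <<'E'
H=np.array([0.4874,-0.1673,0]); HR=R.from_euler('z',-30.2,degrees=True)
B=np.array([0.628,0.1159,0.1084]); BR=boardR(np.radians(12.25))
T=R.from_matrix([[-1,0,0],[0,1,0],[0,0,-1]])   # tool in plate frame (tool x = -plate x)
def delta(pos,rot,s):
    r0=R.from_euler('xyz',s['ee_rot'])
    d=r0.inv()
    return np.round(np.r_[np.degrees((d*rot).as_rotvec()),d.apply(pos-s['eef_pos'])],4)
def onboard(p,yawerr=0): # world TCP for board-frame point (m)
    return B+BR.apply(p)
E
python3 - <<'E'
from h import *
from station import monitor
s=monitor.get_state(); g=H+HR.apply([-.015,0,0])
print(delta(g+[0,0,.2],HR*T,s),delta(g+[0,0,.12],HR*T,s))
E
```

```text
[ 7.87000e-02 -4.18000e-02  4.35884e+01 -4.24500e-01  4.09300e-01
  1.00000e-04] [ 7.87000e-02 -4.18000e-02  4.35884e+01 -4.24500e-01  4.09100e-01
  8.01000e-02]
```

Emit:
move_arm([
  [[0,0,7,-0.027,0.026,0,0.06],[0,0,14,-0.054,0.052,0,0.06],[0,0,21,-0.081,0.078,0,0.06],[0,0,28,-0.108,0.104,0,0.06],[0,0,35,-0.135,0.13,0,0.06],[0,0,40,-0.162,0.156,0,0.06],[0,0,43.6,-0.189,0.182,0,0.06],[0,0,43.6,-0.216,0.208,0,0.06],[0,0,43.6,-0.243,0.234,0,0.06],[0,0,43.6,-0.27,0.26,0,0.06],[0,0,43.6,-0.297,0.286,0,0.06],[0,0,43.6,-0.324,0.312,0,0.06]],
])

```text
t: 1.1
eef_pos: [0.3997, -0.2762, 0.2004]
ee_rot: [3.141, -0.0, 2.614]
force: [1.4, 0.2, -0.1]
width: 0.0602
```

Run:
```python
from h import *
from station import monitor
s=monitor.get_state(); g=H+HR.apply([-.015,0,0]);print(s['t'],s['q'],s['force'],s['eef_pos'],s['width'])
print(delta(g+[0,0,.11],HR*T,s))
```

```text
1.1 [-1.99049904e-01  4.31036713e-02 -3.91617332e-01 -1.30159497e-04
 -1.13606555e+00 -1.89883643e+00] [ 1.41641773  0.15458801 -0.07321852] [ 0.39966515 -0.27623561  0.20042903] 0.06016806776883203
[ 0.0066 -0.0016 -0.0032 -0.006   0.1383  0.0904]
```

Emit:
move_arm([
  [[0,0,0,-0.001,0.025,0.015,0.06],[0,0,0,-0.002,0.05,0.03,0.06],[0,0,0,-0.003,0.08,0.05,0.06],[0,0,0,-0.005,0.11,0.07,0.06],[0,0,0,-0.006,0.138,0.09,0.06],[0,0,0,-0.006,0.138,0.09,0.06],[0,0,0,-0.006,0.138,0.09,0.06]],
])

```text
t: 1.68
eef_pos: [0.4734, -0.1607, 0.1091]
ee_rot: [-3.14, -0.003, 2.617]
force: [0.1, -0.4, 0.2]
width: 0.0603
```

Run:
```python
from h import *
from station import monitor,viewer
import cv2
s=monitor.get_state(); g=H+HR.apply([-.015,0,0]);print(s['t'],s['q'],s['eef_pos'])
print(delta(g+[0,0,.011],HR*T,s))
a=viewer.grab_frame('top')["frame"][190:280,350:450];b=viewer.grab_frame('scene')["frame"][150:270,340:473]
cv2.imwrite("pics/pre.png",cv2.resize(np.hstack([cv2.resize(a,(400,360),interpolation=2),cv2.resize(b,(400,360),interpolation=2)]),None,fx=1,fy=1))
```

```text
1.6833 [ 6.64145272e-02  1.55946290e-01 -4.92195027e-01 -2.05127399e-04
 -9.25883722e-01 -2.16191321e+00] [ 0.47340086 -0.16067038  0.10905137]
[-0.0955 -0.1587  0.1297 -0.0007  0.0015  0.098 ]
```

View pics/pre.png

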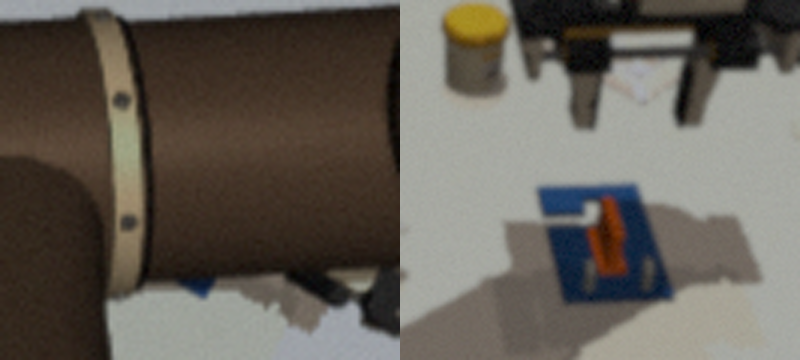

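The top view is blocked by the arm. The scene view shows the open fingers above and straddling the orange tab. I'll descend and grip.

Emit:
move_arm([
  [[0,0,0,-0.001,0.001,0.025,0.06],[0,0,0,-0.001,0.001,0.05,0.06],[0,0,0,-0.001,0.001,0.075,0.06],[0,0,0,-0.001,0.001,0.09,0.06],[0,0,0,-0.001,0.001,0.098,0.06],[0,0,0,-0.001,0.001,0.098,0.06],[0,0,0,-0.001,0.001,0.098,0.0],[0,0,0,-0.001,0.001,0.098,0.0],[0,0,0,-0.001,0.001,0.098,0.0],[0,0,0,-0.001,0.001,0.098,0.0],[0,0,0,-0.001,0.001,0.098,0.0],[0,0,0,-0.001,0.001,0.098,0.0]],
], force=40)

```text
t: 2.78
eef_pos: [0.4756, -0.1614, 0.0129]
ee_rot: [3.141, 0.001, 2.615]
force: [-0.0, 0.3, -1.0]
width: 0.0254
```

Run:
```python
from h import *
from station import monitor
s=monitor.get_state();print(s['t'],s['force'],s['moment'],s['eef_pos'],s['ee_rot'],s['width'])
# plate x of TCP by prior, and the route in board frame
for p in ([-.075,-.14,.08],[-.085,-.14,.024],[-.085,0,.024],[-.06,0,.024],[-.06,0,.011]):
    print(p,onboard(p),delta(onboard(p),BR*T,s))
```

```text
2.7833 [-0.03844104  0.26353731 -0.98469917] [-0.07266303 -0.02132505 -0.01648602] [ 0.47555165 -0.161396    0.0129389 ] [3.14108367e+00 7.91728846e-04 2.61452613e+00] 0.02535276024417916
[-0.075, -0.14, 0.08] [ 0.55282597 -0.0436838   0.13091393] [-1.29463e+01 -3.33106e+01 -4.10976e+01 -7.70000e-03  1.40700e-01
 -1.17900e-01]
[-0.085, -0.14, 0.024] [ 0.5762099  -0.03860665  0.07930565] [-1.29463e+01 -3.33106e+01 -4.10976e+01 -2.53000e-02  1.56800e-01
 -6.63000e-02]
[-0.085, 0, 0.024] [0.54650503 0.09820571 0.07930565] [-12.9463 -33.3106 -41.0976   0.0692   0.2601  -0.0663]
[-0.06, 0, 0.024] [0.56651755 0.10255085 0.09364506] [-12.9463 -33.3106 -41.0976   0.0541   0.2739  -0.0806]
[-0.06, 0, 0.011] [0.57380426 0.10413295 0.08299609] [-12.9463 -33.3106 -41.0976   0.0486   0.2789  -0.07  ]
```

Emit:
move_arm([
  [[0,0,0,0,0,0,0],[0,0,0,0,0,0,0],[0,0,0,0,0,0,0],[0,0,0,0,0,0,0],[0,0,0,0,0,0,0],[0,0,0,0,0,0,0],[0,0,0,0,0,-0.005,0],[0,0,0,0,0,-0.01,0]],
])

```text
t: 3.45
eef_pos: [0.4746, -0.1615, 0.0224]
ee_rot: [-3.141, -0.001, 2.614]
force: [0.4, -0.1, -1.2]
width: 0.0093
```

Run:
```python
from h import *
from station import monitor
np.set_printoptions(precision=4,suppress=True)
s=monitor.get_state()
for n,px,z in(("can",[365.7,126],.113),("cup",[418.5,145],.069)):
    q=least_squares(lambda p:(proj('top',np.r_[p,z])-px).ravel(),[.6,-.1]).x;print(n,q)
for p in ([-.039,-.085,.07],[-.039,-.085,.019],[-.039,0,.019],[-.059,0,.019],[-.059,0,.012]):
    print(p,onboard(p),delta(onboard(p),BR*T,s))
print("body corner",onboard([0,-.182,.129]),onboard([0,-.182,.078]))
```

```text
can [ 0.7548 -0.0676]
cup [ 0.72   -0.2105]
[-0.039, -0.085, 0.07] [0.5756 0.0175 0.1434] [-12.9779 -33.45   -41.11     0.003    0.2054  -0.1212]
[-0.039, -0.085, 0.019] [0.6042 0.0237 0.1016] [-12.9779 -33.45   -41.11    -0.0187   0.2252  -0.0794]
[-0.039, 0, 0.019] [0.5861 0.1068 0.1016] [-12.9779 -33.45   -41.11     0.0387   0.2879  -0.0794]
[-0.059, 0, 0.019] [0.5701 0.1033 0.0901] [-12.9779 -33.45   -41.11     0.0508   0.2769  -0.0679]
[-0.059, 0, 0.012] [0.574  0.1042 0.0844] [-12.9779 -33.45   -41.11     0.0478   0.2796  -0.0622]
body corner [ 0.5943 -0.0777  0.2141] [ 0.6229 -0.0714  0.1723]
```

Emit:
move_arm([
  [[0,0,0,0,0,-0.03,0],[0,0,0,0,0,-0.065,0],[0,0,0,0,0,-0.1,0],[0,0,0,0,0.01,-0.13,0],[-1.3,-3.3,-4.1,0,0.03,-0.145,0],[-2.6,-6.7,-8.2,0,0.05,-0.15,0],[-3.9,-10,-12.3,0,0.07,-0.15,0],[-5.2,-13.4,-16.4,0,0.09,-0.15,0],[-6.5,-16.7,-20.6,0,0.11,-0.15,0],[-7.8,-20.1,-24.7,0,0.13,-0.15,0],[-9.1,-23.4,-28.8,0,0.15,-0.145,0],[-10.4,-26.8,-32.9,0,0.17,-0.14,0]],
])

```text
t: 4.45
eef_pos: [0.5612, -0.0126, 0.1638]
ee_rot: [3.099, 0.498, -3.089]
force: [1.6, -3.2, -0.6]
width: 0.0094
```

Run:
```python
from h import *
from station import monitor
np.set_printoptions(precision=4,suppress=True)
s=monitor.get_state();print(s['t'],s['q'],s['force'],s['width'])
print(delta(onboard([-.039,-.085,.07]),BR*T,s))
```

```text
4.45 [ 0.3893 -0.0834 -0.8785  0.3919 -0.3116 -2.242 ] [ 1.5772 -3.1601 -0.6057] 0.0094010320314361
[-2.4138 -6.3051 -7.9842 -0.0043  0.0282  0.0268]
```

Emit:
move_arm([
  [[-0.5,-1.3,-1.6,-0.001,0.006,0.005,0],[-1,-2.5,-3.2,-0.002,0.012,0.01,0],[-1.4,-3.8,-4.8,-0.003,0.018,0.015,0],[-1.9,-5,-6.4,-0.004,0.023,0.02,0],[-2.4,-6.3,-8,-0.004,0.028,0.027,0],[-2.4,-6.3,-8,-0.004,0.028,0.027,0],[-2.4,-6.3,-8,-0.004,0.028,0.027,0],[-2.4,-6.3,-8,-0.004,0.028,0.027,0]],
])

```text
t: 5.12
eef_pos: [0.5773, 0.0081, 0.1545]
ee_rot: [3.122, 0.584, -2.933]
force: [-0.4, -0.0, -1.1]
width: 0.0098
```

Run:
```python
from h import *
from station import monitor,viewer
import cv2
np.set_printoptions(precision=4,suppress=True)
s=monitor.get_state();print(s['t'],s['q'],s['force'],s['width'])
print(delta(onboard([-.039,-.085,.07]),BR*T,s),BR.inv().apply(s['eef_pos']-B))
a=viewer.grab_frame('top')["frame"][120:260,230:390];b=viewer.grab_frame('scene')["frame"][140:280,200:360]
cv2.imwrite("pics/a1.png",np.hstack([cv2.resize(a,(400,350),interpolation=2),cv2.resize(b,(400,350),interpolation=2)]))
```

```text
5.1167 [ 0.2879 -0.0584 -1.0162  0.7025 -0.0376 -2.339 ] [-0.3845 -0.0348 -1.0789] 0.009808762692170651
[ 0.951  -1.5108 -0.2499  0.0059  0.0094  0.0096] [-0.0329 -0.0946  0.0793]
```

View pics/a1.png

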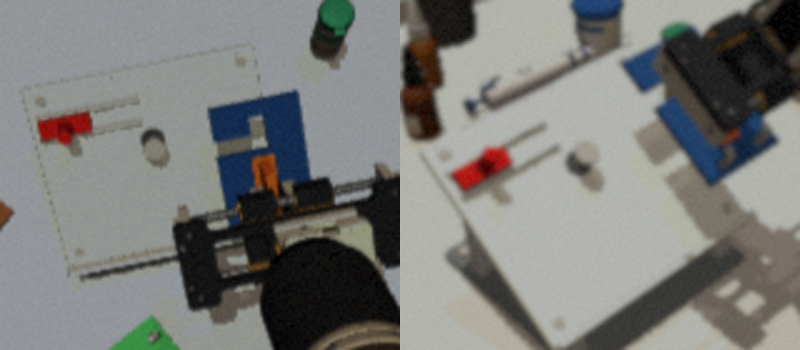

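The view shows the plate held over the board's right edge, straight, with the cup, canister and keeper clear. Joint 3 is at its limit and q5 is near 0, so a tool square to the board is out of reach. I'll put the plate back and regrip the fin with the tool leaned 25° about its closing axis.

Run:
```python
from h import *
from station import monitor
np.set_printoptions(precision=4,suppress=True)
s=monitor.get_state()
print(delta(np.array([.4746,-.1615,.13]),HR*T,s))
```

```text
[13.3779 31.5773 41.3055  0.1269 -0.1437 -0.0574]
```

Emit:
move_arm([
  [[1.2,2.9,3.8,0.012,-0.013,-0.015,0],[2.4,5.8,7.6,0.024,-0.026,-0.025,0],[3.6,8.7,11.4,0.036,-0.039,-0.03,0],[4.9,11.5,15,0.048,-0.052,-0.035,0],[6.1,14.4,18.8,0.06,-0.065,-0.04,0],[7.3,17.2,22.6,0.071,-0.078,-0.043,0],[8.5,20.1,26.4,0.082,-0.091,-0.046,0],[9.7,23,30,0.093,-0.104,-0.05,0],[10.9,25.8,33.8,0.104,-0.117,-0.053,0],[12.2,28.7,37.5,0.115,-0.13,-0.055,0],[13.4,31.6,41.3,0.127,-0.144,-0.057,0],[13.4,31.6,41.3,0.127,-0.144,-0.057,0]],
])

```text
t: 6.22
eef_pos: [0.475, -0.1633, 0.1284]
ee_rot: [-3.139, -0.005, 2.61]
force: [1.0, -0.1, -1.5]
width: 0.0093
```

Run:
```python
from h import *
from station import monitor
np.set_printoptions(precision=4,suppress=True)
s=monitor.get_state();print(s['t'],s['q'],s['width'])
print(delta(np.array([.4746,-.1615,.013]),HR*T,s))
```

```text
6.2167 [ 0.0606  0.14   -0.4605 -0.0002 -0.9756 -2.1632] 0.009285949818320207
[-0.1616 -0.2597 -0.2746  0.0007  0.0016  0.1154]
```

Emit:
move_arm([
  [[0,0,0,0,0,0.03,0],[0,0,0,0,0.001,0.06,0],[0,0,0,0,0.001,0.085,0],[0,0,0,0,0.001,0.1,0],[0,0,0,0,0.001,0.108,0],[0,0,0,0,0.001,0.113,0],[0,0,0,0,0.001,0.1155,0],[0,0,0,0,0.001,0.1155,0],[0,0,0,0,0.001,0.1155,0.06],[0,0,0,0,0.001,0.1155,0.06],[0,0,0,0,0.001,0.1155,0.06],[0,0,0,0,0.001,0.1155,0.06]],
])

```text
t: 7.22
eef_pos: [0.476, -0.161, 0.0146]
ee_rot: [3.141, 0.001, 2.615]
force: [1.1, -0.1, 0.5]
width: 0.0305
```

Run:
```python
from h import *
from station import monitor
np.set_printoptions(precision=4,suppress=True)
s=monitor.get_state();print(s['t'],s['q'],s['eef_pos'],s['ee_rot'],s['force'],s['width'])
r0=R.from_euler('xyz',s['ee_rot'])
H2=s['eef_pos'].copy(); Hn=HR  # plate under tool
TT=T*R.from_euler('y',25,degrees=True)
g=np.array([.4746,-.1615,.031]) 
print(delta(g+(HR*TT).apply([0,0,.019]),HR*TT,s))
```

```text
7.2167 [ 0.0658  0.2844 -0.5963  0.0004 -0.689  -2.1634] [ 0.476  -0.161   0.0146] [3.1412 0.0011 2.615 ] [ 1.0794 -0.0565  0.5266] 0.030504530111425756
[ 0.018  25.0604  0.0357  0.009  -0.0012  0.0008]
```

Emit:
move_arm([
  [[0,0,0,0,0,0,0.06],[0,0,0,0,0,0,0.06],[0,0,0,0,0,0,0.06],[0,5,0,0.002,0,-0.002,0.06],[0,10,0,0.004,0,-0.002,0.06],[0,15,0,0.006,0,-0.001,0.06],[0,20,0,0.008,0,0,0.06],[0,25,0,0.009,-0.001,0.001,0.06],[0,25,0,0.009,-0.001,0.001,0.06],[0,25,0,0.009,-0.001,0.001,0.0],[0,25,0,0.009,-0.001,0.001,0.0],[0,25,0,0.009,-0.001,0.001,0.0]],
])

```text
t: 8.22
eef_pos: [0.4668, -0.1571, 0.0133]
ee_rot: [-3.141, -0.435, 2.615]
force: [-0.5, 0.4, 1.1]
width: 0.0455
```

Emit:
move_arm([
  [[0,0,0,0,0,0,0],[0,0,0,0,0,0,0],[0,0,0,0,0,0,0],[0,0,0,0,0,0,0],[0,0,0,0,0,0,0],[0,0,0,0,0,0,0],[0,0,0,0,0,0,0],[0,0,0,0,0,0,0],[0,0,0,0,0,0,0]],
], force=45)

```text
t: 8.97
eef_pos: [0.4673, -0.1571, 0.0132]
ee_rot: [-3.142, -0.437, 2.615]
force: [-0.4, 2.7, 4.8]
width: 0.0097
```

```bash
cat >> h.py <<'E'
TT=T*R.from_euler('y',25,degrees=True)
E
python3 - <<'E'
from h import *
from station import monitor
np.set_printoptions(precision=4,suppress=True)
s=monitor.get_state();print(s['t'],s['q'],s['eef_pos'],s['ee_rot'],s['force'],s['width'])
rt=R.from_euler('xyz',s['ee_rot']); 
print("tool in plate frame off TT (deg)",np.degrees(((HR*TT).inv()*rt).as_rotvec()), "TCP in plate", HR.inv().apply(s['eef_pos']-H))
E
```

```text
8.9667 [-0.0875  0.5429 -0.1816 -0.1904 -1.2514 -1.9127] [ 0.4673 -0.1571  0.0132] [-3.1416 -0.4365  2.6151] [-0.3538  2.7015  4.7791] 0.009711308678972273
tool in plate frame off TT (deg) [ 0.0147  0.0108 -0.0308] TCP in plate [-0.0225 -0.0013  0.0132]
```

Run:
```python
from h import *
from station import monitor
np.set_printoptions(precision=4,suppress=True)
s=monitor.get_state()
print(delta(s['eef_pos']+[0,0,.13],R.from_euler('xyz',s['ee_rot']),s))
print(delta(s['eef_pos']+[0.03,0.03,.16],R.from_euler('xyz',s['ee_rot']),s))
p=onboard([-.047,-.09,.075]);print(p,delta(p,BR*TT,s))
```

```text
[ 0.      0.      0.      0.055  -0.     -0.1178]
[ 0.      0.      0.      0.0578  0.041  -0.1496]
[0.5674 0.0107 0.1429] [  5.6239 -33.3775 -42.6888   0.0528   0.1954  -0.1185]
```

Emit:
move_arm([
  [[0,0,0,0.01,0,-0.022,0],[0,0,0,0.025,0,-0.053,0],[0,0,0,0.04,0.005,-0.085,0],[0,0,0,0.05,0.015,-0.11,0],[0.6,-3.3,-4.3,0.055,0.03,-0.13,0],[1.2,-6.7,-8.5,0.056,0.05,-0.145,0],[1.7,-10,-12.8,0.056,0.07,-0.15,0],[2.3,-13.4,-17.1,0.056,0.09,-0.15,0],[2.8,-16.7,-21.3,0.056,0.11,-0.15,0],[3.4,-20,-25.6,0.056,0.13,-0.145,0],[4,-23.4,-29.9,0.055,0.15,-0.14,0],[4.5,-26.7,-34.2,0.054,0.17,-0.13,0]],
])

```text
t: 9.97
eef_pos: [0.559, -0.0123, 0.1541]
ee_rot: [3.105, 0.06, -3.071]
force: [1.0, 1.1, -2.9]
width: 0.0093
```

Run:
```python
from h import *
from station import monitor
np.set_printoptions(precision=4,suppress=True)
s=monitor.get_state();print(s['t'],s['q'],s['width'],s['force'])
p=onboard([-.047,-.09,.075]);print(p,delta(p,BR*TT,s))
```

```text
9.9667 [ 0.3121  0.1693 -0.3507 -0.025  -0.9842 -1.7979] 0.009296678733436871 [ 0.9696  1.0901 -2.8769]
[0.5674 0.0107 0.1429] [ 1.108  -6.4159 -8.2606 -0.0094  0.0218  0.0126]
```

Emit:
move_arm([
  [[0.4,-2.1,-2.8,-0.003,0.007,0.004,0],[0.7,-4.3,-5.5,-0.006,0.014,0.008,0],[1.1,-6.4,-8.3,-0.009,0.022,0.012,0],[1.1,-6.4,-8.3,-0.009,0.022,0.012,0],[1.1,-6.4,-8.3,-0.009,0.022,0.012,0],[1.1,-6.4,-8.3,-0.009,0.022,0.012,0]],
])

```text
t: 10.47
eef_pos: [0.566, 0.0095, 0.143]
ee_rot: [3.14, 0.169, -2.932]
force: [0.4, -0.5, -1.4]
width: 0.0092
```

```bash
cat >> h.py <<'E'
def plate_pose(s): # plate origin, rotation, from TCP
    r=R.from_euler('xyz',s['ee_rot'])*TT.inv()
    return s['eef_pos']-r.apply([-.0223,0,.0132]),r
E
python3 - <<'E'
from h import *
from station import monitor,viewer
import cv2
np.set_printoptions(precision=4,suppress=True)
s=monitor.get_state();print(s['t'],s['q'],s['width'],s['force'])
print(BR.inv().apply(s['eef_pos']-B),delta(onboard([-.047,-.09,.02]),BR*TT,s))
o,r=plate_pose(s); P=np.array([[65,42,6],[65,-42,6],[-65,-42,6],[-65,42,6],[7,0,45]])/1e3
fa=viewer.grab_frame('top')["frame"];fb=viewer.grab_frame('scene')["frame"]
cv2.imwrite("pics/t2.png",fa);cv2.imwrite("pics/s2.png",fb)
pt,ps=proj('top',o+r.apply(P)),proj('scene',o+r.apply(P))
a=cv2.resize(fa[130:250,250:370],(400,400),interpolation=2);b=cv2.resize(fb[130:250,250:370],(400,400),interpolation=2)
for u,v in (pt-[250,130])*400/120: cv2.circle(a,(int(u),int(v)),2,(0,0,255),-1)
for u,v in (ps-[250,130])*400/120: cv2.circle(b,(int(u),int(v)),2,(0,0,255),-1)
cv2.imwrite("pics/a2.png",np.hstack([a,b]))
E
```

```text
10.4667 [ 0.3833  0.1233 -0.4736  0.0384 -0.8079 -1.7689] 0.009168618143865919 [ 0.4355 -0.4544 -1.4006]
[-0.0483 -0.0908  0.076 ] [ 0.0319 -0.3338 -0.2518 -0.0251  0.0009  0.0501]
```

View pics/a2.png

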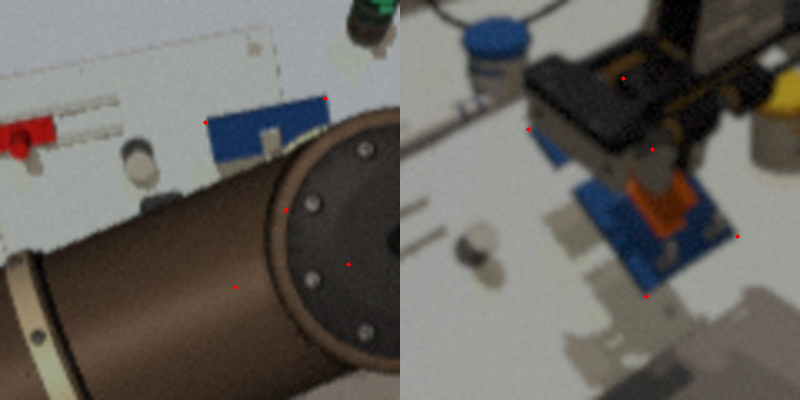

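The predicted corners (red dots) match the plate within 1–2 mm in both views. The plate is right of the pin and parallel to the board. I'll lower it into the gap beside the pin.

Emit:
move_arm([
  [[0,-0.3,-0.2,-0.006,0.001,0.012,0],[0,-0.3,-0.2,-0.012,0.001,0.025,0],[0,-0.3,-0.2,-0.019,0.001,0.038,0],[0,-0.3,-0.2,-0.025,0.001,0.05,0],[0,-0.3,-0.2,-0.025,0.001,0.05,0],[0,-0.3,-0.2,-0.025,0.001,0.05,0],[0,-0.3,-0.2,-0.025,0.001,0.05,0]],
])

```text
t: 11.15
eef_pos: [0.598, 0.0173, 0.0979]
ee_rot: [3.141, 0.174, -2.928]
force: [-0.4, 1.6, -1.9]
width: 0.0091
```

```bash
cat > st.py <<'E'
from h import *
from station import monitor,viewer
import cv2,sys
np.set_printoptions(precision=4,suppress=True)
s=monitor.get_state();print(s['t'],s['q'],s['width'],s['force'])
o,r=plate_pose(s); print("TCP board",BR.inv().apply(s['eef_pos']-B),"seat board",BR.inv().apply(o+r.apply([.045,0,0])-B),"rot err",np.degrees((BR.inv()*r).as_rotvec()))
p=[float(v) for v in sys.argv[1:4]]
print(delta(onboard(p),BR*TT,s))
E
python3 st.py -.0473 0 .02
```

```text
11.15 [ 0.3746  0.2208 -0.472   0.0421 -0.7062 -1.7618] 0.009111263199995126 [-0.4329  1.6234 -1.8708]
TCP board [-0.0472 -0.0899  0.0202] seat board [ 0.0201 -0.09    0.007 ] rot err [ 0.0121  0.0131 -0.0355]
[ 0.0259 -0.0131 -0.0271  0.      0.0899  0.0003]
```

Next I'll slide left 45 mm, check the forces, then finish the slide.

Emit:
move_arm([
  [[0,0,0,0,0.012,0,0],[0,0,0,0,0.024,0,0],[0,0,0,0,0.036,0,0],[0,0,0,0,0.048,0,0],[0,0,0,0,0.054,0,0],[0,0,0,0,0.06,0,0],[0,0,0,0,0.06,0,0]],
])

```text
t: 11.73
eef_pos: [0.5853, 0.077, 0.0984]
ee_rot: [3.141, 0.176, -2.927]
force: [-0.8, -0.7, -0.9]
width: 0.0097
```

```bash
cat >> st.py <<'E'
fa=viewer.grab_frame('top')["frame"];fb=viewer.grab_frame('scene')["frame"]
a=cv2.resize(fa[130:250,220:340],(400,400),interpolation=2);b=cv2.resize(fb[145:265,220:340],(400,400),interpolation=2)
P=np.array([[65,42,6],[65,-42,6],[-65,-42,6],[-65,42,6],[17,42,6],[33,42,6]])/1e3
for im,n,c in((a,'top',[220,130]),(b,'scene',[220,145])):
    for u,v in (proj(n,o+r.apply(P))-c)*400/120: cv2.circle(im,(int(u),int(v)),2,(0,0,255),-1)
cv2.imwrite("pics/%s.png"%sys.argv[4],np.hstack([a,b]))
E
python3 st.py -.0473 0 .02 a3
```

```text
11.7333 [ 0.4954  0.2054 -0.5048  0.0747 -0.6928 -1.905 ] 0.009722783173532194 [-0.8267 -0.746  -0.9372]
TCP board [-0.0466 -0.0289  0.0205] seat board [ 0.0207 -0.0289  0.0074] rot err [ 0.071  -0.0687  0.017 ]
[0.0572 0.0687 0.0454 0.0004 0.0289 0.0007]
```

View pics/a3.png

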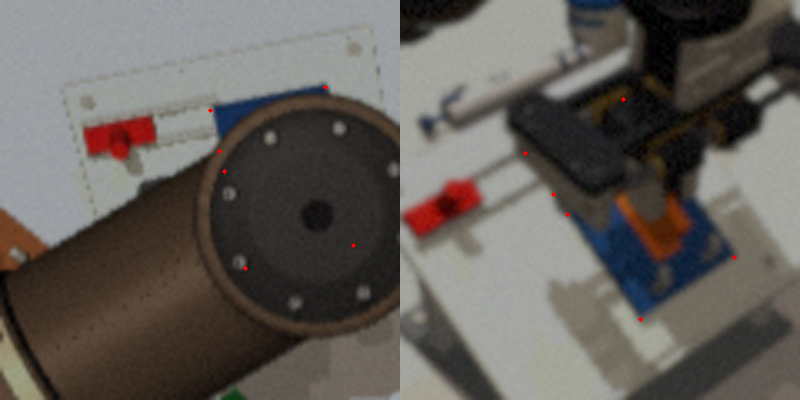

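The plate has entered under the head with no contact force, and the keeper is clear. I'll carry on until the pin touches the inner end of the slot.

Emit:
move_arm([
  [[0,0,0,0,0.008,0,0],[0,0,0,0,0.016,0,0],[0,0,0,0,0.022,0,0],[0,0,0,0,0.026,0,0],[0,0,0,0,0.029,0,0],[0,0,0,0,0.029,0,0],[0,0,0,0,0.029,0,0]],
])

```text
t: 12.42
eef_pos: [0.5791, 0.1048, 0.0978]
ee_rot: [3.141, 0.175, -2.927]
force: [-0.1, 0.9, -2.2]
width: 0.0094
```

Emit:
move_arm([
  [[0,0,0,0,0.001,0,0],[0,0,0,0,0.002,0,0],[0,0,0,0,0.003,0,0],[0,0,0,0,0.003,0,0]],
])

```text
t: 12.75
eef_pos: [0.5785, 0.1075, 0.0978]
ee_rot: [3.141, 0.175, -2.928]
force: [0.0, 0.7, -1.5]
width: 0.0094
```

```bash
python3 st.py -.0673 0 .02 x
```

```text
12.75 [ 0.5567  0.2032 -0.5159  0.0913 -0.6887 -1.9795] 0.00944160216937248 [ 0.0359  0.7437 -1.53  ]
TCP board [-0.0471  0.0023  0.0201] seat board [0.0202 0.0023 0.0069] rot err [ 0.0275 -0.015  -0.0159]
[ 0.0317  0.015  -0.0028  0.0183 -0.0023  0.0086]
```

Emit:
move_arm([
  [[0,0,0,0,0.001,0,0],[0,0,0,0,0.001,0,0],[0,0,0,0,0.0015,0,0],[0,0,0,0,0.0015,0,0]],
])

```text
t: 13.18
eef_pos: [0.5782, 0.1091, 0.0978]
ee_rot: [3.141, 0.175, -2.928]
force: [-0.2, 0.2, -1.6]
width: 0.0098
```

Emit:
move_arm([
  [[0,0,0,0,0.001,0,0],[0,0,0,0,0.001,0,0],[0,0,0,0,0.0015,0,0],[0,0,0,0,0.0015,0,0]],
])

```text
t: 13.52
eef_pos: [0.5779, 0.1103, 0.0978]
ee_rot: [3.141, 0.175, -2.928]
force: [0.7, -2.2, -2.0]
width: 0.0094
```

Emit:
move_arm([
  [[0,0,0,0,0.001,0,0],[0,0,0,0,0.0015,0,0],[0,0,0,0,0.0015,0,0]],
])

```text
t: 13.77
eef_pos: [0.5778, 0.1113, 0.0979]
ee_rot: [-3.141, 0.175, -2.928]
force: [2.9, -4.8, -1.3]
width: 0.0091
```

```bash
python3 st.py -.0673 0 .02 a4
```

```text
13.7667 [ 0.5648  0.2031 -0.5172  0.0946 -0.6886 -1.9902] 0.009088283339009245 [ 2.9161 -4.8009 -1.2516]
TCP board [-0.047   0.0062  0.0201] seat board [0.0203 0.0062 0.0069] rot err [-0.021  -0.0094 -0.006 ]
[-0.0166  0.0094 -0.0143  0.0183 -0.0062  0.0086]
```

View pics/a4.png

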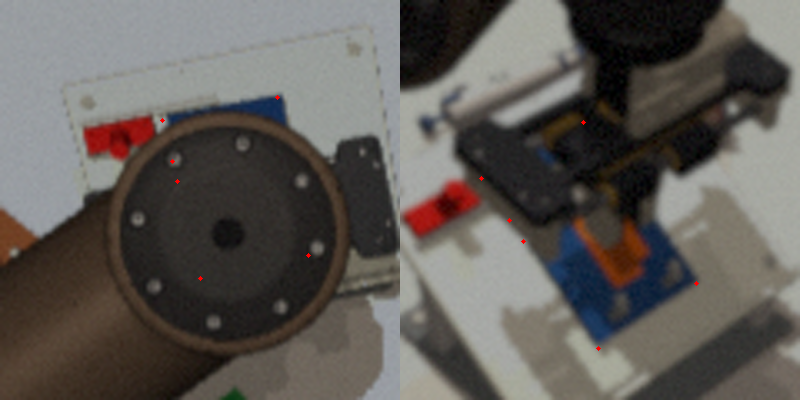

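The pin is touching the slot's inner end at about y = +5 on my scale, so the plate is centred at about +3.2. The picture shows the plate under the head with the keeper about 9 mm clear. I'll back off 3 mm and go 17 mm down the slope.

Emit:
move_arm([
  [[0,0,0,0,-0.0015,0,0],[0,0,0,0,-0.003,0,0],[0,0,0,0.0036,-0.003,0.0017,0],[0,0,0,0.0072,-0.003,0.0034,0],[0,0,0,0.0109,-0.003,0.005,0],[0,0,0,0.0136,-0.003,0.0063,0],[0,0,0,0.0154,-0.003,0.0072,0],[0,0,0,0.0154,-0.003,0.0072,0]],
])

```text
t: 14.53
eef_pos: [0.564, 0.106, 0.0877]
ee_rot: [3.141, 0.174, -2.927]
force: [-1.0, 0.5, -0.5]
width: 0.0093
```

```bash
python3 st.py -.0673 0.0032 .02 x
```

```text
14.5333 [ 0.5699  0.1929 -0.5607  0.0984 -0.6558 -1.9997] 0.009317262526576008 [-1.0142  0.5086 -0.5159]
TCP board [-0.0648  0.0039  0.0202] seat board [0.0025 0.0039 0.0069] rot err [0.0343 0.0197 0.0032]
[ 0.0297 -0.0197  0.0174  0.0022 -0.0007  0.0012]
```

Emit:
move_arm([
  [[0,0,0,0.0009,-0.0005,0.0004,0],[0,0,0,0.0018,-0.0005,0.0008,0],[0,0,0,0.0022,-0.0005,0.001,0],[0,0,0,0.0022,-0.0005,0.001,0]],
])

```text
t: 14.97
eef_pos: [0.5627, 0.1051, 0.0866]
ee_rot: [3.141, 0.175, -2.928]
force: [0.1, 0.6, -1.6]
width: 0.0095
```

Emit:
move_arm([
  [[0,0,0,0.0009,0,0.0004,0],[0,0,0,0.0014,0,0.0006,0],[0,0,0,0.0014,0,0.0006,0]],
])

```text
t: 15.22
eef_pos: [0.5617, 0.105, 0.086]
ee_rot: [3.141, 0.175, -2.928]
force: [1.6, -0.3, -1.1]
width: 0.0094
```

Emit:
move_arm([
  [[0,0,0,0.0009,0,0.0004,0],[0,0,0,0.0012,0,0.0006,0],[0,0,0,0.0012,0,0.0006,0]],
])

```text
t: 15.47
eef_pos: [0.5616, 0.1052, 0.0857]
ee_rot: [3.141, 0.177, -2.927]
force: [5.0, 0.6, -1.1]
width: 0.0093
```

```bash
python3 st.py -.0673 0.0032 .013 x
```

```text
15.4667 [ 0.5716  0.19   -0.572   0.1011 -0.645  -2.004 ] 0.00930918864276196 [ 5.0266  0.5883 -1.0787]
TCP board [-0.0681  0.0036  0.02  ] seat board [-0.0007  0.0036  0.0069] rot err [ 0.0639 -0.1398 -0.0062]
[ 0.0605  0.1398  0.0214 -0.0036 -0.0004  0.006 ]
```

The pin has reached the top of the notch (5 N up the slope). I'll ease off slightly and lower onto the board.

Emit:
move_arm([
  [[0,0,0,-0.0013,0,0.0012,0],[0,0,0,-0.0022,0,0.003,0],[0,0,0,-0.003,0,0.0048,0],[0,0,0,-0.0034,0,0.0058,0],[0,0,0,-0.0034,0,0.0058,0]],
])

```text
t: 15.98
eef_pos: [0.5636, 0.1053, 0.083]
ee_rot: [3.141, 0.175, -2.927]
force: [-24.8, 0.7, 40.5]
width: 0.0095
```

```bash
python3 st.py -.0673 0.0032 .013 x
```

```text
15.9833 [ 0.5694  0.1979 -0.5687  0.1007 -0.6426 -2.0016] 0.00949668400250519 [-24.7691   0.6971  40.4521]
TCP board [-0.068   0.0033  0.0166] seat board [-0.0007  0.0033  0.0034] rot err [ 0.0285 -0.0068  0.0222]
[ 0.0165  0.0068  0.0321 -0.0021 -0.0001  0.0029]
```

Emit:
move_arm([
  [[0,0,0,0.0005,0,-0.0012,0],[0,0,0,0.001,0,-0.0022,0],[0,0,0,0.001,0,-0.0022,0]],
])

```text
t: 16.33
eef_pos: [0.5634, 0.1053, 0.083]
ee_rot: [3.141, 0.176, -2.927]
force: [-6.2, 0.0, 14.9]
width: 0.0097
```

Emit:
move_arm([
  [[0,0,0,0.0005,0,0.0002,0],[0,0,0,0.0009,0,0.0004,0],[0,0,0,0.0009,0,0.0004,0]],
])

```text
t: 16.58
eef_pos: [0.5635, 0.1053, 0.083]
ee_rot: [3.141, 0.177, -2.927]
force: [-3.2, -1.3, 16.6]
width: 0.0093
```

```bash
python3 st.py -.0673 0.0032 .013 x
```

```text
16.5833 [ 0.57    0.1964 -0.5715  0.1021 -0.6391 -2.0032] 0.009254161565986277 [-3.2234 -1.3322 16.5958]
TCP board [-0.068   0.0034  0.0167] seat board [-0.0007  0.0034  0.0036] rot err [ 0.0493 -0.1402  0.0221]
[ 0.0353  0.1402  0.0409 -0.0022 -0.0002  0.003 ]
```

Emit:
move_arm([
  [[0,0,0,0.0008,0,-0.0004,0],[0,0,0,0.0008,0,-0.0004,0],[0,0,0,0.0008,0,-0.0004,0.05],[0,0,0,0.0008,0,-0.0004,0.05],[0,0,0,0.0008,0,-0.0004,0.05],[0,0,0,0.0008,0,-0.0004,0.05],[0,0,0,0.0008,0,-0.0004,0.05],[0,0,0,0.0008,0,-0.0004,0.05],[0,0,0,0.0008,0,-0.0004,0.05]],
])

```text
t: 17.43
eef_pos: [0.5616, 0.1048, 0.0814]
ee_rot: [3.141, 0.174, -2.928]
force: [0.3, 0.2, -1.0]
width: 0.0481
```

Emit:
move_arm([
  [[0,0,0,0,0,-0.02,0.05],[0,0,0,0,0,-0.05,0.05],[0,0,0,0,0,-0.08,0.05],[0,0,0,0,0,-0.1,0.05],[0,0,0,0,0,-0.1,0.05]],
])

```text
t: 17.85
eef_pos: [0.5467, 0.1021, 0.1852]
ee_rot: [3.139, 0.182, -2.927]
force: [0.8, -0.4, 0.1]
width: 0.0501
```

```bash
python3 st.py -.0673 0.0032 .013 a5
python3 - <<'E'
from h import *
from station import monitor
s=monitor.get_state()
for p in ([.035,.083,.095],[.035,.083,.018]):
  for a in (25,35): print(a,p,delta(onboard(p),BR*T*R.from_euler('y',a,degrees=True),s))
E
```

```text
17.85 [ 0.5852  0.0558 -0.4647  0.0825 -0.8814 -1.9885] 0.050134975918752135 [ 0.8264 -0.3619  0.1281]
TCP board [-0.0235  0.0038  0.1102] seat board [0.0439 0.0038 0.0975] rot err [ 0.1318 -0.4273 -0.0247]
[ 0.13    0.4273  0.0333 -0.0005 -0.0008  0.1066]
25 [0.035, 0.083, 0.095] [ 0.0899  0.1279 -0.0058 -0.0619  0.0795 -0.0145]
35 [0.035, 0.083, 0.095] [ 9.02000e-02  1.01279e+01  2.00000e-03 -6.19000e-02  7.95000e-02
 -1.45000e-02]
25 [0.035, 0.083, 0.018] [ 0.0899  0.1279 -0.0058 -0.0943  0.0794  0.0553]
35 [0.035, 0.083, 0.018] [ 9.02000e-02  1.01279e+01  2.00000e-03 -9.43000e-02  7.94000e-02
  5.53000e-02]
```

View pics/a5.png

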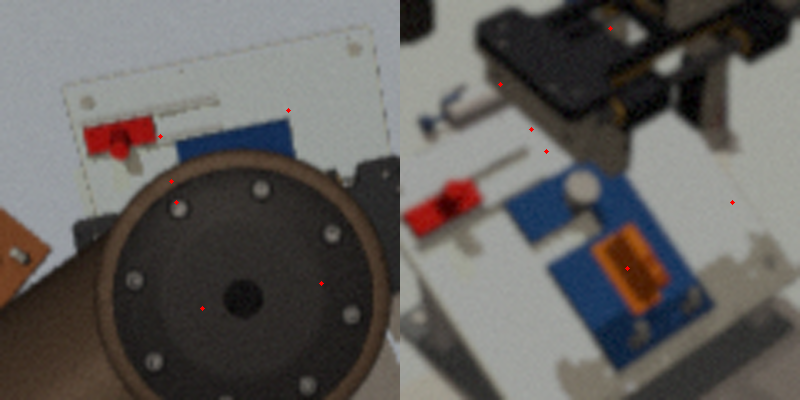

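The plate hangs with the pin at the top of the notch, and its top edge is parallel to the board's (about 10.4° against 10.9° in the picture). Now the keeper: I'll go above the knob, then straddle it.

Emit:
move_arm([
  [[0,0,0,-0.015,0.02,-0.006,0.05],[0,0.2,0,-0.03,0.04,-0.01,0.05],[0,0.2,0,-0.045,0.06,-0.013,0.05],[0,0.2,0,-0.058,0.079,-0.013,0.05],[0,0.2,0,-0.058,0.079,-0.013,0.05],[0,0.2,0,-0.058,0.079,-0.013,0.05]],
])

```text
t: 18.45
eef_pos: [0.5812, 0.1905, 0.201]
ee_rot: [-3.141, 0.168, -2.927]
force: [-0.2, 0.4, -0.4]
width: 0.0499
```

```bash
python3 st.py .031 .082 .022 a6
```

```text
18.45 [ 0.6883  0.1476 -0.3239  0.0945 -0.9514 -2.0932] 0.049896099865341395 [-0.2242  0.4199 -0.4205]
TCP board [0.0286 0.0829 0.093 ] seat board [0.0958 0.083  0.0794] rot err [0.0151 0.3499 0.0713]
[-0.0164 -0.3499  0.071  -0.0326 -0.0009  0.0631]
```

View pics/a6.png

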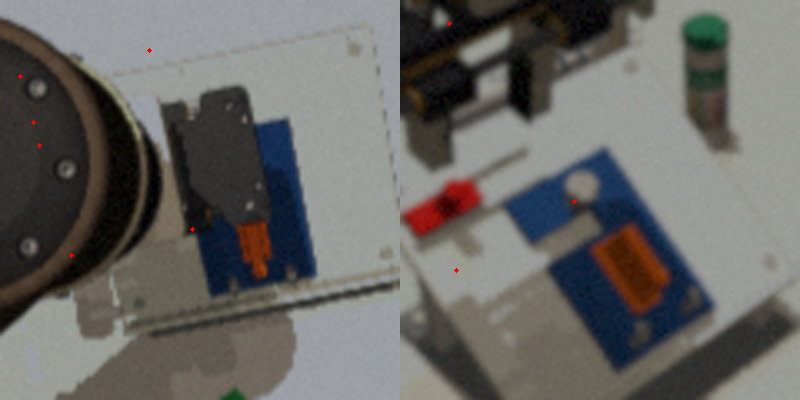

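The plate is seated and free, and the fingers are above and on either side of the knob. I'll descend.

Emit:
move_arm([
  [[0,-0.3,0,-0.009,0,0.016,0.05],[0,-0.3,0,-0.018,0,0.034,0.05],[0,-0.3,0,-0.026,-0.001,0.05,0.05],[0,-0.3,0,-0.033,-0.001,0.063,0.05],[0,-0.3,0,-0.033,-0.001,0.063,0.05],[0,-0.3,0,-0.033,-0.001,0.063,0.05]],
])

```text
t: 19.05
eef_pos: [0.6237, 0.1972, 0.1455]
ee_rot: [-3.141, 0.174, -2.929]
force: [0.2, -0.2, 0.2]
width: 0.0501
```

Emit:
move_arm([
  [[0,0,0,0,0,0,0.0],[0,0,0,0,0,0,0.0],[0,0,0,0,0,0,0.0],[0,0,0,0,0,0,0.0],[0,0,0,0,0,0,0.0],[0,0,0,0,0,0,0.0],[0,0,0,0,0,0,0.0],[0,0,0,0,0,0,0.0],[0,0,0,0,0,0,0.0]],
], force=8)

```text
t: 19.8
eef_pos: [0.6241, 0.1982, 0.1466]
ee_rot: [3.141, 0.177, -2.928]
force: [0.7, -0.5, -0.9]
width: 0.0012
```

```bash
python3 st.py .031 .038 .022 x
```

```text
19.8 [ 0.6514  0.2567 -0.3186  0.0997 -0.8375 -2.0691] 0.001187735042389762 [ 0.6527 -0.4756 -0.8612]
TCP board [0.0331 0.0813 0.0235] seat board [0.1004 0.0813 0.0104] rot err [ 0.0314 -0.115  -0.0075]
[ 0.0316  0.115   0.0064  0.0013 -0.0433  0.0022]
```

View pics/x.png

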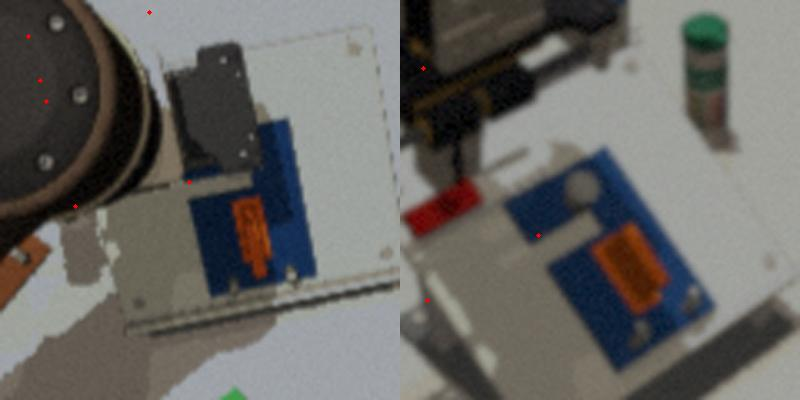

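The fingers closed fully (1.2 mm), so the knob isn't between them, although the plate and keeper look undisturbed. I'll take one closer look with the expected TCP and knob positions marked.

Run:
```python
from h import *
from station import monitor,viewer
import cv2
s=monitor.get_state(); fb=viewer.grab_frame('scene')["frame"]; f0=cv2.imread('pics/scene0.png')
c=np.array([195,150]);ims=[]
P=np.array([s['eef_pos'],onboard([.035,.08,.012]),onboard([.035,.08,.04])])
for f in (f0,fb):
    im=cv2.resize(f[150:230,195:275],(400,400),interpolation=2)
    for (u,v),k in zip((proj('scene',P)-c)*5,((0,255,0),(255,0,0),(255,255,0))): cv2.circle(im,(int(u),int(v)),3,k,-1)
    ims.append(im)
cv2.imwrite('pics/k.png',np.hstack(ims));print(s['force'],s['width'])
```

```text
[-0.56430407  0.80430192 -0.41274362] 0.00046199582788220407
```

View pics/k.png

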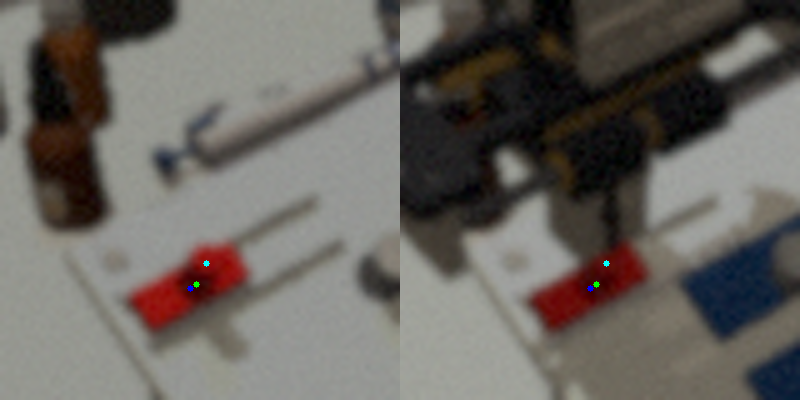

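Run:
```python
from h import *
for p,o in (([.5812,.1905,.201],(245.5,187)),([.4734,-.1607,.1091],(419,192)),([.6241,.1982,.1466],(237,200))):
    print(proj('scene',np.array(p)),"seen",o)
print(onboard([.035,.08,.04]),BR.inv().apply(np.array([.6241,.1982,.1466])-B))
c=np.array(CAM['scene'][3]); print("cam in board",BR.inv().apply(c-B))
for d in([.01,0,0],[0,.01,0],[0,0,.01]): print(d,proj('scene',onboard(np.array([.035,.08,.023])+d))-proj('scene',onboard([.035,.08,.023])))
```

```text
[[243.32238553 195.75598196]] seen (245.5, 187)
[[415.12869071 200.60877061]] seen (419, 192)
[[234.37563649 206.78198499]] seen (237, 200)
[0.61662265 0.19529369 0.16124126] [0.03309288 0.08125361 0.0234617 ]
cam in board [-0.13309751  0.40881982  0.80670439]
[0.01, 0, 0] [[-2.73697956 -3.98902307]]
[0, 0.01, 0] [[-4.06923933  2.23656713]]
[0, 0, 0.01] [[ 1.11998748 -1.80682318]]
```

Emit:
move_arm([
  [[0,0,0,-0.0008,0,0.0018,0],[0,0,0,-0.0017,0,0.0036,0],[0,0,0,-0.0017,0,0.0036,0]],
])

```text
t: 20.2
eef_pos: [0.6264, 0.1987, 0.1431]
ee_rot: [3.141, 0.176, -2.928]
force: [-1.0, 0.4, 1.7]
width: 0.0006
```

```bash
python3 st.py .031 .082 .022 x
```

```text
20.2 [ 0.6495  0.2637 -0.3177  0.0998 -0.8317 -2.0678] 0.0006200299821848785 [-1.0429  0.4008  1.7239]
TCP board [0.033  0.0813 0.0192] seat board [0.1003 0.0813 0.0061] rot err [ 0.0225 -0.0933 -0.0024]
[ 0.0214  0.0933  0.0074  0.003   0.0007 -0.0017]
```

Emit:
move_arm([
  [[0,0,0,0.0018,0,0.0008,0],[0,0,0,0.0036,0,0.0017,0],[0,0,0,0.0036,0,0.0017,0]],
])

```text
t: 20.55
eef_pos: [0.6247, 0.1987, 0.1425]
ee_rot: [3.14, 0.181, -2.927]
force: [2.4, -0.6, 5.1]
width: 0.0007
```

Emit:
move_arm([
  [[0,0,0,0.0018,0,0.0008,0],[0,0,0,0.0036,0,0.0017,0],[0,0,0,0.0036,0,0.0017,0]],
])

```text
t: 20.8
eef_pos: [0.6231, 0.1988, 0.1419]
ee_rot: [3.14, 0.184, -2.927]
force: [4.5, 0.9, 8.6]
width: 0.0005
```

```bash
python3 st.py .031 .082 .022 x
python3 - <<'E'
import cv2
from station import viewer
f=viewer.grab_frame('scene')["frame"]
cv2.imwrite('pics/k2.png',cv2.resize(f[150:230,195:295],(800,600+40),interpolation=2)[:600])
E
```

```text
20.8 [ 0.6544  0.2553 -0.3358  0.1049 -0.8145 -2.0757] 0.0005300372359668331 [4.54   0.9334 8.6269]
TCP board [0.0297 0.082  0.0201] seat board [0.0971 0.0821 0.0076] rot err [ 0.1405 -0.5571  0.0107]
[ 0.1228  0.5571  0.0691 -0.0004 -0.     -0.0022]
```

View pics/k2.png

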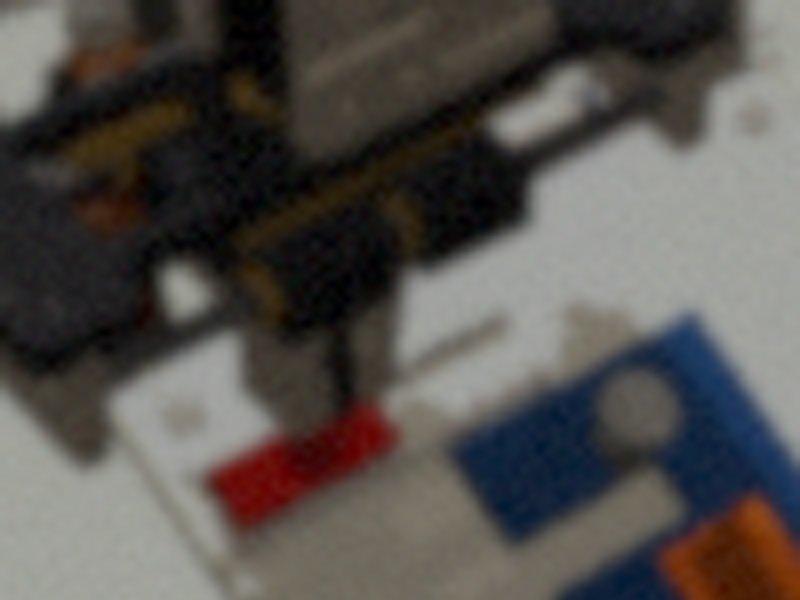

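The push force points up the slope and the picture shows the shut fingers behind the knob on its upslope side, so the approach was about 15 mm too far up. I'll lift clear, open, shift down the slope and straddle the knob again.

Emit:
move_arm([
  [[0,0,0,-0.004,0,-0.002,0],[0,0,0,0.004,0,-0.02,0.02],[0,0,0,0.015,0,-0.043,0.05],[0,0,0,0.02,0,-0.05,0.05],[0,0,0,0.026,0,-0.048,0.05],[0,0,0,0.028,0,-0.045,0.05],[0,0,0,0.028,0,-0.045,0.05],[0,0,0,0.028,0,-0.045,0.05],[0,0,0,0.028,0,-0.045,0.05]],
])

```text
t: 21.7
eef_pos: [0.5853, 0.1897, 0.1772]
ee_rot: [-3.141, 0.175, -2.928]
force: [0.3, 0.1, 0.6]
width: 0.0476
```

```bash
python3 st.py .019 .082 .022 x
```

```text
21.7 [ 0.6838  0.1679 -0.3604  0.102  -0.8885 -2.0989] 0.04755767008843072 [0.3041 0.1339 0.6033]
TCP board [0.0181 0.0812 0.0713] seat board [0.0854 0.0812 0.0581] rot err [-0.0001 -0.0401  0.0111]
[-0.0048  0.0401  0.0101 -0.0216  0.0008  0.0443]
```

Emit:
move_arm([
  [[0,0,0,-0.008,0,0.016,0.05],[0,0,0,-0.015,0,0.031,0.05],[0,0,0,-0.0215,0.001,0.044,0.05],[0,0,0,-0.0215,0.001,0.044,0.05],[0,0,0,-0.0215,0.001,0.044,0]],
])

```text
t: 22.22
eef_pos: [0.6132, 0.1966, 0.1373]
ee_rot: [-3.141, 0.174, -2.928]
force: [0.0, 1.0, -0.0]
width: 0.0471
```

Emit:
move_arm([
  [[0,0,0,0,0,0,0.0],[0,0,0,0,0,0,0.0],[0,0,0,0,0,0,0.0],[0,0,0,0,0,0,0.0],[0,0,0,0,0,0,0.0],[0,0,0,0,0,0,0.0],[0,0,0,0,0,0,0.0],[0,0,0,0,0,0,0.0],[0,0,0,0,0,0,0.0]],
])

```text
t: 22.97
eef_pos: [0.6132, 0.1968, 0.1392]
ee_rot: [3.141, 0.177, -2.928]
force: [-3.7, -1.6, 6.4]
width: 0.0005
```

```bash
python3 st.py .019 .037 .022 x
```

```text
22.9667 [ 0.6614  0.2462 -0.3534  0.1042 -0.814  -2.0838] 0.0005250071292341526 [-3.7487 -1.6242  6.3537]
TCP board [0.0199 0.0822 0.0237] seat board [0.0872 0.0822 0.0107] rot err [ 0.0309 -0.1259 -0.0082]
[ 0.0315  0.1259  0.0056  0.0001 -0.0452  0.0019]
```

The fingers shut again, now with 7 N along the normal, so the tips are resting on top of the knob. The real tips therefore lie about 16 mm behind the reported TCP. I'll open and go deeper.

Emit:
move_arm([
  [[0,0,0,0.004,0,-0.01,0],[0,0,0,0.0065,0,-0.019,0.05],[0,0,0,0.0065,0,-0.019,0.05],[0,0,0,0.0065,0,-0.019,0.05],[0,0,0,0.0065,0,-0.019,0.05],[0,0,0,0.0065,0,-0.019,0.05],[0,0,0,0.0065,0,-0.019,0.05],[0,0,0,0,0,-0.005,0.05],[0,0,0,-0.005,0,0.006,0.05],[0,0,0,-0.009,0,0.014,0.05],[0,0,0,-0.009,0,0.014,0.05]],
])

```text
t: 23.98
eef_pos: [0.6243, 0.1989, 0.1236]
ee_rot: [-3.141, 0.173, -2.928]
force: [-0.5, 0.1, -1.0]
width: 0.05
```

```bash
python3 st.py .022 .082 .007 x
```

```text
23.9833 [ 0.6518  0.2803 -0.3448  0.1039 -0.7916 -2.0765] 0.049989132968218046 [-0.5407  0.0972 -0.9606]
TCP board [0.0202 0.0819 0.0045] seat board [ 0.0874  0.0819 -0.0088] rot err [-0.0485  0.0803  0.0039]
[-0.0456 -0.0803 -0.017  -0.0006  0.0001 -0.003 ]
```

Emit:
move_arm([
  [[0,0,0,0,0,0,0.0],[0,0,0,0,0,0,0.0],[0,0,0,0,0,0,0.0],[0,0,0,0,0,0,0.0],[0,0,0,0,0,0,0.0],[0,0,0,0,0,0,0.0],[0,0,0,0,0,0,0.0],[0,0,0,0,0,0,0.0],[0,0,0,0,0,0,0.0]],
])

```text
t: 24.83
eef_pos: [0.6245, 0.1993, 0.1266]
ee_rot: [3.141, 0.177, -2.928]
force: [-1.3, -1.1, 3.0]
width: 0.0136
```

```bash
python3 st.py .022 .037 .007 x
```

```text
24.8333 [ 0.6524  0.276  -0.3442  0.1043 -0.7928 -2.0766] 0.013619721145284277 [-1.2545 -1.0622  2.9954]
TCP board [0.0221 0.0822 0.0068] seat board [ 0.0894  0.0822 -0.0063] rot err [ 0.0293 -0.1241 -0.0079]
[ 0.0299  0.1241  0.0052  0.0002 -0.0452 -0.0002]
```

The knob is gripped (13.6 mm). I'll drag it right.

Emit:
move_arm([
  [[0,0,0,0,-0.005,0,0],[0,0,0,0,-0.011,0,0],[0,0,0,0,-0.018,0,0],[0,0,0,0,-0.025,0,0],[0,0,0,0,-0.031,0,0],[0,0,0,0,-0.037,0,0],[0,0,0,0,-0.041,0,0],[0,0,0,0,-0.044,0,0],[0,0,0,0,-0.0445,0,0],[0,0,0,0,-0.0445,0,0]],
], force=15)

```text
t: 25.77
eef_pos: [0.6338, 0.156, 0.1266]
ee_rot: [3.14, 0.177, -2.928]
force: [-6.5, 5.5, 5.2]
width: 0.0137
```

Emit:
move_arm([
  [[0,0,0,0,-0.001,0,0],[0,0,0,0,-0.0015,0,0],[0,0,0,0,-0.0015,0,0]],
])

```text
t: 26.02
eef_pos: [0.6339, 0.1559, 0.1266]
ee_rot: [3.138, 0.177, -2.928]
force: [-10.2, 9.6, 6.4]
width: 0.0133
```

```bash
python3 st.py .022 .037 .007 x
```

```text
26.0167 [ 0.577   0.2709 -0.3433  0.084  -0.791  -1.9881] 0.013290865094821112 [-10.2078   9.6422   6.4396]
TCP board [0.0221 0.0378 0.0067] seat board [ 0.0895  0.0377 -0.0063] rot err [ 0.1651 -0.1699 -0.0967]
[ 0.1905  0.1699 -0.0179  0.0002 -0.0008 -0.0002]
```

Emit:
move_arm([
  [[0,0,0,0,0.001,0,0.0],[0,0,0,0,0.001,0,0.03],[0,0,0,0,0.001,0,0.03],[0,0,0,0,0.001,0,0.03],[0,0,0,0,0.001,0,0.03],[0,0,0,0,0.001,0,0.03],[0,0,0,0.004,0.001,-0.02,0.03],[0,0,0,0.008,0.001,-0.05,0.03],[0,0,0,0.01,0.001,-0.08,0.03],[0,0,0,0.01,0.001,-0.11,0.03]],
])

```text
t: 26.95
eef_pos: [0.6047, 0.1485, 0.2337]
ee_rot: [3.141, 0.175, -2.928]
force: [0.0, 0.2, 0.3]
width: 0.0303
```

Emit:
move_arm([
  [[0,0,0,0,0.03,-0.02,0.03],[0,0,0,0,0.06,-0.04,0.03],[0,0,0,0,0.09,-0.06,0.03],[0,0,0,0,0.12,-0.08,0.03],[0,0,0,0,0.15,-0.09,0.03],[0,0,0,0,0.18,-0.1,0.03],[0,0,0,0,0.21,-0.1,0.03],[0,0,0,0,0.21,-0.1,0.03],[0,0,0,0,0.21,-0.1,0.03]],
])

```text
t: 27.7
eef_pos: [0.5432, 0.3518, 0.3307]
ee_rot: [-3.142, 0.176, -2.926]
force: [0.7, -0.3, 0.1]
width: 0.03
```

Run:
```python
import cv2,numpy as np
from station import viewer,monitor
s=monitor.get_state();print(s['t'],s['eef_pos'],s['force'],s['q'])
a=viewer.grab_frame('top')["frame"];b=viewer.grab_frame('scene')["frame"]
a=cv2.resize(a[115:295,225:445],(400,327),interpolation=2);b=cv2.resize(b[140:290,200:400],(400,300),interpolation=2)
cv2.imwrite('pics/f.png',np.hstack([cv2.resize(a,(400,327)),cv2.copyMakeBorder(b,0,27,0,0,0)]))
```

```text
27.7 [0.543236   0.35178954 0.33073915] [ 0.70951849 -0.31082281  0.09949709] [ 0.95077503  0.1500605  -0.04143724  0.12383075 -1.25070527 -2.33704174]
```

View pics/f.png

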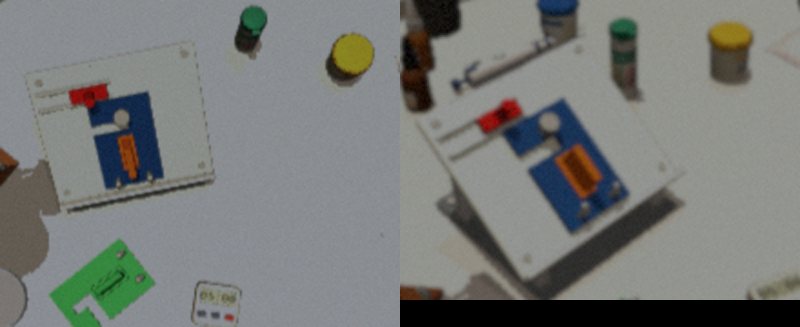

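The plate lies square and flat with the pin at the top of the notch. The red keeper has moved over the plate's top edge, and the cup, canister and timer are where they started. I'm handing in.

```bash
python3 -c "
from station import arm
print(arm.job_done())"
```

```text
the job is handed in; nothing more can be done
None
```

The hanger plate is hung on the pin and the red keeper is closed over it. I handed the job in at about 28 s, with the gripper clear of everything.

**Hanging the plate:** With the tool square to the board, joint 3 reached its limit, so I put the plate back down and regripped the tab with the tool leaned 25°. I slid the plate in under the pin head until it touched the inner end of the slot, at about 5 N. I then lowered it to the top of the notch, also at about 5 N, and set it flat on the board. That last press reached about 47 N through the held plate before I eased it off.

**Closing the keeper:** The first two tries at the knob missed. The fingers passed behind it and then closed on top of it, with contact forces of about 10 N. The fingertips seem to lie about 16 mm behind the reported tool point. Going deeper gripped the knob, and the keeper moved 44.4 mm right to its stop, at about 14 N sideways.

**Last checks:** The final pictures show the pin at the top of the notch and the plate parallel to the board. The keeper sits over the plate's top edge. The cup, canister and timer look undisturbed. The wrist force read about zero.

**Disagreements:** My board estimate differed from the contact positions by about 3 mm sideways and in height. I corrected for that by feel, and did not measure the final plate pose beyond the pictures. I viewed 15 pictures, five over the budget of 10.

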